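# Square a drill pack into the tester's fence corner and trip the test

### The job

Push the drill pack that lies crooked on the tester's white ceramic tile fully home into the corner of the two steel fences, its long side flush along the long fence and its end flush against the short fence. Then, with the pack left sitting square there, press the sprung plunger on the trip box all the way down and let it come back up. Leave the other two packs, the steel sleeve and the small bowl where they stand.

Things in the scene. Friction and masses are not known exactly. Their poses are not given: they have to be found in the camera images.
- pack: the purple drill pack on the tile: a block 74 mm (its x) by 118 mm (its y) by 46 mm high, edges rounded 4 mm, with a black rail block 40 (x) by 80 (y) by 16 mm high on top, centred 12 mm towards -y; about 0.55 kg; origin at the centre of its underside. It starts up to 0.4 rad off square; home, its y lies along the tester's y
- tester: fixed tester: grey plate 200 (x) by 260 mm (y) with a white tile, tile top 20 mm above the bench. Long steel fence along its +x side (260 mm, along y), short one along its +y end (185 mm, along x), both 15 mm thick and 36 mm above the tile; -x and -y sides open. Origin at the centre of its underside; turned a little about the vertical
- corner (a point): the inside corner of the two fences at tile level, axes as the tester's: the long fence's face is the plane x = 0, the short fence's face y = 0, the tile lies at x < 0, y < 0. With the pack home its origin is 37 mm from the long fence and 59 mm from the short one
- plunger (a joint): how far the trip plunger is pressed down, 0 (up) to 0.014 m (bottomed); its spring takes 2 N to start and 5.5 N at the bottom
- plunger_top (a point): centre of the top face of the plunger's round steel head (42 mm across, 12 mm thick), 75 mm above the bench when up; it points up from a grey trip box 100 x 90 x 45 mm fixed to the bench left or right of the tester
- clipbar: fixed spring clip bar 170 x 50 mm holding five upright cells, 82 mm high in all, on the other side of the tester from the trip box; origin under its centre, long along its own x
- pack_b: another purple drill pack, same shape as the pack, on the bench; origin under its centre
- pack_c: another purple drill pack, 60 mm high body, on the bench; origin under its centre
- sleeve: steel cell sleeve, an upright tube 32 mm across and 70 mm high; origin under its centre
- tub: small round grey bowl, 70 mm across and 45 mm high; origin under its centre
There are look-alikes about, which are no part of the job. Leave any yellow look-alike of the pack alone.

How it is judged:
By the outcome, as a careful person would: the job done as asked, in the order asked, and still so for the second after the job is handed in, with the robot touching nothing.
It also fails if it takes over 64 s, if anything falls off the work surface, if the arm or the gripper's body presses on something with over 40 N, if the wrist force passes 120 N, or if a joint passes its speed limit or range.

### The arm

A 6-joint arm with a two-finger parallel gripper is mounted at the origin on the work surface. World frame = base frame: x ahead of the robot, y to its left, z up, the work surface at z = 0. Lengths are in m, angles in rad, forces in N, time in s.
With the tool pointing down it reaches from about 0.325 to 0.775 m from the base axis. Payload 9.3 kg.
Tool frame: the origin (TCP) lies midway between the tips of the shut fingers; the grasp point (between the pads) lies 19 mm behind it; z points along the fingers, y is the line along which they close (so a half turn about z gives the same grasp; the last joint's range is limited). The gripper opens to 85 mm and grips with 20 to 120 N. Pads are 22 mm wide; open, the fingers measure 114 mm over their backs; the gripper's body (76 mm by 85 mm) begins 54 mm behind the grasp point. The pads swing forward as they close: fully open they stand 13 mm farther back than shut.
Start: joints at [-1.26, 0.259, 0.021, 1.334, 0, 1.418], TCP at [0.246, -0.492, 0.231] pointing down, gripper open.
Joint ranges: [-3.04, 3.04], [-0.91, 1.82], [-1.04, 1.36], [-1.92, 1.95], [-1.52, 1.45], [-3.14, 3.14]. Speed limits (rad/s): [2.22, 2.22, 2.79, 3.14, 3.14, 3.14].

### API

Orientations are given as a unit quaternion [x, y, z, w].
In Python, from bench import sense, snapshot, camera_params, sign_off gives the robot as it stands. The module is installed in compiled form; this text tells all that it offers.
- The arm moves only by the tool arm_command, never from a script. Its arguments are lists of equal length, an entry for each row: "delta_pos": the shift along the world's x, y, z in mm, a list of three; "turn": the turn, a rotation vector about the world's x, y, z in degrees, a list of three. In form: {"delta_pos": [[tx, ty, tz], ...], "turn": [[ax, ay, az], ...]}. A call has 1 to 8 rows; each row shifts and turns the commanded pose from where the row before left it; what a row does not reach is not made up. A row lasts 1/8 s, in which the tool goes at most 62.5 mm and 10.7 degrees, less where a joint would pass 70% of its speed; a pose out of reach is approached as far as the arm can. A call with a gripper value outside its range is refused whole. "gripper" is the closure, from -1 (fully open) to 1 (shut), set as the call begins (left out, the last holds). The fingers move at their own pace and stop on an object; "newtons" is the grip in N (left out, the last holds). Time passes only in rows, so rows that do not move let the fingers close. It gives the time, the measured TCP pose, the force, the opening and the grip force at its end, in the units of the state.
- sense(): the state, without advancing time (a new reading comes with each control period).
- snapshot(name): name is "scene" or "top" or "wrist"; returns (picture, depth): 384x512x3 uint8, blue, green, red; 384x512 float32, m along the optical axis (not along the pixel's ray), 0 where there is no reading.
- camera_params(name): a dict with "fx", "fy", "cx", "cy" (pixels), "world_to_cam" (4x4, takes a point from world to camera coordinates). Camera axes: x right, y up, looking along -z (the intrinsics and any distortion apply to the point x, -y, -z); pixel columns grow to the right and rows downward; lengths in m; the calibration is good to about 2 mm. The wrist camera is an equidistant fisheye: a pixel r from the principal point sees the ray r / f radians off the axis. A picture is of the moment at which its call begins: read the wrist's pose just before it. camera_params takes no time and is no camera call; for the wrist camera it gives the pose at the moment of the call.
- sign_off(): hands the job in; it is judged then, once.
The state is a dict: "t": time; "qpos": joint angles; "joint_vel": joint speeds; "tau": joint torques, N m; "tcp_pos": TCP position; "ee_rot": TCP orientation; "contact_force": force on the tool from outside, world axes, zero at the start; "wrist_torque": the same for the moment, N m; "opening": opening from 0.0 (shut) to 1.0 (fully open); "grasp_force": force on a finger pad.
Only numpy, scipy, OpenCV 4.12 (cv2) and the standard library are available. Lean on these libraries where they do the work, as an engineer would, in place of code of your own. Each camera call takes 0.05 s, during which the arm holds its last target. There are 200 camera calls.

## Working session

There is one attempt and no reset: what is moved stays moved. The work goes in short steps, Python scripts to look and compute and a tool call to move; the robot and the scene stay as the last step left them, time stands still between calls to the robot, and variables do not carry over. Pictures are saved under pics/ and viewed, at most 10 in all, crops included, and the job is handed in when it is done.

Besides the shell and the picture viewer there is one more tool, called after ">>>" as name(argument=value, ...) on one line, values as JSON. arm_command: Moves the arm, as the interface text tells. Its arguments: {"type":"object","properties":{"delta_pos":{"type":"array"},"turn":{"type":"array"},"gripper":{"type":"number"},"newtons":{"type":"number"}},"required":["delta_pos","turn"]}

```bash
mkdir -p pics
cat > h.py <<'E'
import numpy as np, cv2, json
from bench import *
def grab(n,tag):
    P=camera_params(n); im,d=snapshot(n); np.savez(f'{n}_{tag}.npz',im=im,d=d,**{k:np.array(P[k]) for k in('fx','fy','cx','cy','world_to_cam')})
    cv2.imwrite(f'pics/{n}_{tag}.png',im); return P,im,d
def cloud(P,d):
    v,u=np.mgrid[:d.shape[0],:d.shape[1]]
    c=np.stack([(u-P['cx'])/P['fx']*d,-(v-P['cy'])/P['fy']*d,-d],-1)
    T=np.linalg.inv(np.array(P['world_to_cam'])); return c@T[:3,:3].T+T[:3,3]
E
python3 - <<'E'
from h import *
for n in('top','scene'):
    P,im,d=grab(n,'0'); print(n,{k:v for k,v in P.items()})
s=sense();print(s)
a=cv2.imread('pics/top_0.png')
E
```

```text
top {'fx': 376.25213311675554, 'fy': 376.25213311675554, 'cx': 249.89813957404175, 'cy': 191.28586429337517, 'world_to_cam': array([[-0.00606169, -0.99995476, -0.0073304 , -0.01062453],
       [ 0.98633451, -0.00718575,  0.16459827, -0.56324707],
       [-0.1646435 , -0.00623249,  0.98633345, -1.00511237],
       [ 0.        ,  0.        ,  0.        ,  1.        ]])}
scene {'fx': 354.5861497552388, 'fy': 354.5861497552388, 'cx': 252.13628040848144, 'cy': 200.83045347357987, 'world_to_cam': array([[-0.88522116,  0.46483529,  0.01765401,  0.46768344],
       [-0.33422327, -0.66196659,  0.67089123,  0.13731728],
       [ 0.32354028,  0.58798673,  0.7413456 , -1.20172314],
       [ 0.        ,  0.        ,  0.        ,  1.        ]])}
{'t': 0.1, 'qpos': array([-1.25960586e+00,  2.59096770e-01,  2.08710272e-02,  1.33370869e+00,
       -3.00006234e-05,  1.41819513e+00]), 'joint_vel': array([ 9.04004085e-04, -7.78065266e-04,  2.44973432e-03,  3.83916822e-05,
        8.49415693e-04,  2.30319990e-03]), 'tau': array([ 6.42559273e-03, -5.56696093e+01,  3.45068049e+01,  1.16947229e-02,
       -1.61896514e-04,  1.06942103e-06]), 'tcp_pos': array([ 0.24594971, -0.4916701 ,  0.23076102]), 'ee_rot': array([ 9.73232279e-01,  2.29822992e-01, -6.00286261e-05, -5.66075095e-04]), 'contact_force': array([ 0.22706889, -0.84362076, -0.30050145]), 'wrist_torque': array([-0.01942605, -0.00535954, -0.03410994]), 'grasp_force': 0.0, 'opening': 1.000899481028082}
```

View pics/top_0.png

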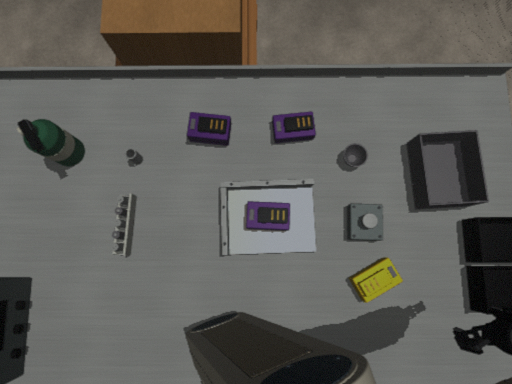

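View pics/scene_0.png

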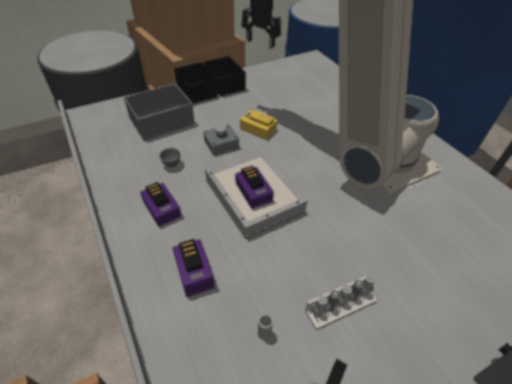

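The top view shows the pack at about (269,216) on the tile, the long fence along row ~183 and the short one at column ~224. The plunger head is at (369,221) and the yellow look-alike at (377,280). The scene view agrees with this.

Run:
```python
from h import *
P=np.load('top_0.npz'); im,d=P['im'],P['d']; X=cloud(P,d)
hsv=cv2.cvtColor(im,cv2.COLOR_BGR2HSV)
roi=np.zeros(d.shape,bool); roi[165:270,205:330]=1
pur=cv2.inRange(hsv,(125,80,40),(160,255,255))>0
z=X[...,2]
def rect(m,name):
    p=X[m][:,:2].astype(np.float32); r=cv2.minAreaRect(p*1000); print(name,m.sum(),np.round(np.median(X[m],0),4),np.round(r[0],1),np.round(r[1],1),round(r[2],1))
rect(roi&pur&(z>.058)&(z<.075),'pack top')
rect(roi&(z>.076)&(z<.095),'rail')
rect(roi&(z>.012)&(z<.03),'tile')
f=roi&(z>.048)&(z<.0585)&~pur
rect(f,'fence')
pl=np.zeros(d.shape,bool);pl[195:250,340:390]=1
rect(pl&(z>.066)&(z<.085),'plunger'); rect(pl&(z>.038)&(z<.05),'box')
print('bench z',np.median(z[260:300,150:220]))
c=cv2.resize(im[165:275,205:400],None,fx=4,fy=4,interpolation=cv2.INTER_CUBIC)
cv2.imwrite('pics/crop0.png',cv2.convertScaleAbs(c,alpha=1.3))
# profiles of z across the fences
print(np.round(z[172:200,300]*1000).astype(int)); print(np.round(z[225,215:245]*1000).astype(int))
```

```text
pack top 614 [ 0.4865 -0.0537  0.0666] [493.8 -62.7] [115.4  72.5] 86.8
rail 449 [ 0.4926 -0.0735  0.0827] [493.2 -73.9] [80.2 40. ] 86.9
tile 4454 [ 0.4712 -0.0773  0.0206] [486.3 -71. ] [186.1 245.9] 1.7
fence 740 [0.5773 0.0323 0.0563] [493.7 -63.5] [199.1 260.9] 1.7
plunger 196 [ 0.476  -0.3322  0.0751] [ 476.6 -333.5] [39.8 39.4] 66.8
box 980 [ 0.4727 -0.3266  0.0453] [ 477.2 -333.9] [ 91.3 100.1] 87.6
bench z 0.0005888673125025168
[-2  0  0  4  3  5  3 60 53 55 57 60 58 46 27 15 19 22 18 24 22 22 22 20
 18 20 17 20]
[   3 1084    0    0   -1    4   56   57   57   57   59   56   20   10
   19   23   21   17   20   20   21   22   20   18   19   22   21   20
   19   20]
```

View pics/crop0.png

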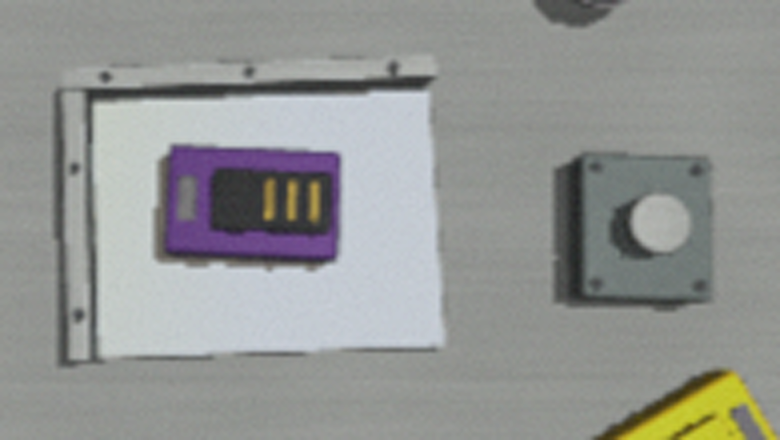

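The crop confirms the pack is turned about -3.2° and the tester about +1.7°, and the measured sizes match those given. Plan: grip the rail across its width above fence height, square the pack and slide it into the corner, then nudge it if needed.

>>> arm_command(delta_pos=[[15.5,26,-5],[15.5,26,-5],[15.5,26,-5],[15.5,26,-5],[15.5,26,-5],[15.5,26,-5],[15.5,26,-5],[15.5,26,-5]], turn=[[0,0,3.75],[0,0,3.75],[0,0,3.75],[0,0,3.75],[0,0,3.75],[0,0,3.75],[0,0,3.75],[0,0,3.75]], gripper=-1, newtons=30)

```text
t: 1.1
tcp_pos: [0.3703, -0.2829, 0.1909]
ee_rot: [0.88, 0.475, -0.0, -0.0]
contact_force: [-0.1, 0.2, 0.2]
opening: 0.999
grasp_force: 0.0
```

>>> arm_command(delta_pos=[[15.5,26,-5],[15.5,26,-5],[15.5,26,-5],[15.5,26,-5],[15.5,26,-5],[15.5,26,-5],[15.5,26,-5],[15.5,26,-5]], turn=[[0,0,3.75],[0,0,3.75],[0,0,3.75],[0,0,3.75],[0,0,3.75],[0,0,3.75],[0,0,3.75],[0,0,3.75]])

```text
t: 2.1
tcp_pos: [0.4943, -0.0749, 0.1509]
ee_rot: [0.727, 0.686, -0.0, -0.0]
contact_force: [-0.4, -1.5, 0.6]
opening: 0.998
grasp_force: 0.0
```

>>> arm_command(delta_pos=[[0,0,0],[0,0,0]], turn=[[0,0,0],[0,0,0]])

```text
t: 2.35
tcp_pos: [0.4937, -0.0761, 0.1511]
ee_rot: [0.728, 0.685, -0.0, -0.0]
contact_force: [0.5, 0.1, -0.8]
opening: 1.001
grasp_force: 0.0
```

>>> arm_command(delta_pos=[[0,1,-12],[0,1,-12],[0,0,-12],[0,0,-12],[0,0,-12],[0,0,-12],[0,0,-8],[0,0,-3]], turn=[[0,0,0],[0,0,0],[0,0,0],[0,0,0],[0,0,0],[0,0,0],[0,0,0],[0,0,0]])

```text
t: 3.35
tcp_pos: [0.4939, -0.0739, 0.0677]
ee_rot: [0.728, 0.686, -0.0, -0.0]
contact_force: [-0.3, -0.9, 0.3]
opening: 1.002
grasp_force: 0.0
```

>>> arm_command(delta_pos=[[0,0,0],[0,0,0],[0,0,0],[0,0,0],[0,0,0],[0,0,0]], turn=[[0,0,0],[0,0,0],[0,0,0],[0,0,0],[0,0,0],[0,0,0]], gripper=1, newtons=30)

```text
t: 4.1
tcp_pos: [0.4941, -0.0739, 0.0687]
ee_rot: [0.728, 0.686, 0.0, 0.0]
contact_force: [-2.0, -0.8, 5.7]
opening: 0.457
grasp_force: 31.7
```

>>> arm_command(delta_pos=[[3,4,0.5],[5,6.5,0],[6,7.5,0],[7,8,0],[7,8,0],[6,7,0],[4,5,0],[2,3,0]], turn=[[0,0,0.6],[0,0,0.7],[0,0,0.7],[0,0,0.7],[0,0,0.7],[0,0,0.7],[0,0,0.6],[0,0,0.5]])

```text
t: 5.1
tcp_pos: [0.5343, -0.0246, 0.0687]
ee_rot: [0.696, 0.718, 0.0, 0.0]
contact_force: [-1.1, -3.3, -0.7]
opening: 0.458
grasp_force: 31.0
```

>>> arm_command(delta_pos=[[0,0,0],[0,0,0]], turn=[[0,0,0],[0,0,0]])

```text
t: 5.35
tcp_pos: [0.5342, -0.0245, 0.0687]
ee_rot: [0.696, 0.718, 0.001, -0.0]
contact_force: [0.5, 0.8, -2.9]
opening: 0.459
grasp_force: 30.7
```

```bash
cat > m.py <<'E'
from h import *
import sys
def rect(X,m,name):
    r=cv2.minAreaRect(X[m][:,:2].astype(np.float32)*1000); print(name,m.sum(),np.round(r[0],1),np.round(r[1],1),round(r[2],1))
P,im,d=grab('top',sys.argv[1]); X=cloud(P,d); z=X[...,2]
hsv=cv2.cvtColor(im,cv2.COLOR_BGR2HSV); pur=cv2.inRange(hsv,(125,80,40),(160,255,255))>0
roi=np.zeros(d.shape,bool); roi[165:270,205:330]=1
rect(X,roi&pur&(z>.058)&(z<.075),'pack'); rect(X,roi&(z>.076)&(z<.095),'rail'); rect(X,roi&(z>.048)&(z<.0585)&~pur,'fence')
c=cv2.resize(im[165:275,205:345],None,fx=5,fy=5,interpolation=cv2.INTER_CUBIC)
cv2.imwrite(f'pics/c_{sys.argv[1]}.png',cv2.convertScaleAbs(c,alpha=1.3))
E
python3 m.py 1
```

```text
pack 0 [0. 0.] [0. 0.] 0.0
rail 0 [0. 0.] [0. 0.] 0.0
fence 147 [ 587.3 -145.8] [15.1 89.9] 2.3
```

View pics/c_1.png

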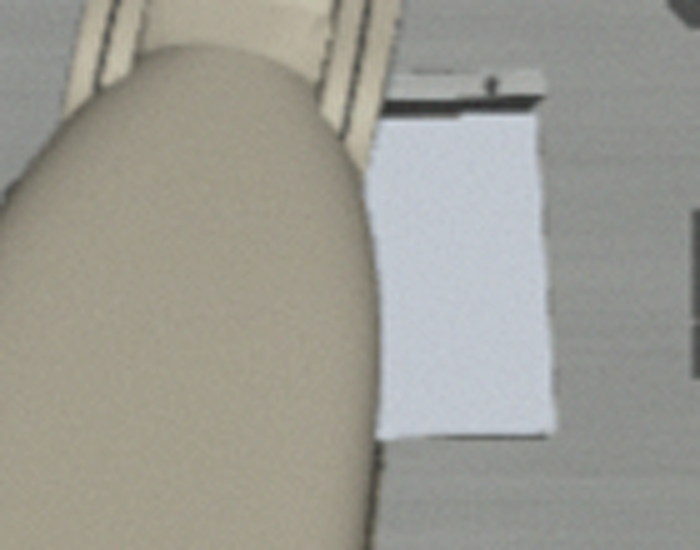

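The arm hides the pack in this view, so I'll go on by force in small steps.

>>> arm_command(delta_pos=[[1.5,0,0],[1.5,0,0],[1,0,0],[0.5,0,0],[0,0,0]], turn=[[0,0,0],[0,0,0],[0,0,0],[0,0,0],[0,0,0]])

```text
t: 6.02
tcp_pos: [0.5384, -0.025, 0.0687]
ee_rot: [0.696, 0.718, -0.0, -0.0]
contact_force: [-4.6, -0.2, 0.6]
opening: 0.464
grasp_force: 31.1
```

>>> arm_command(delta_pos=[[0.5,0,0],[0.5,0,0],[0,0,0]], turn=[[0,0,0],[0,0,0],[0,0,0]])

```text
t: 6.4
tcp_pos: [0.5392, -0.0249, 0.0687]
ee_rot: [0.696, 0.718, -0.0, -0.0]
contact_force: [-5.0, -1.3, 0.1]
opening: 0.459
grasp_force: 31.2
```

>>> arm_command(delta_pos=[[0.5,0,0],[0,0,0]], turn=[[0,0,0],[0,0,0]])

```text
t: 6.65
tcp_pos: [0.5393, -0.0249, 0.0688]
ee_rot: [0.696, 0.718, -0.001, -0.0]
contact_force: [-7.7, 0.4, 3.2]
opening: 0.46
grasp_force: 31.4
```

>>> arm_command(delta_pos=[[0,1.5,0],[0,1.5,0],[0,1.5,0],[-0.2,0.5,0],[0,0,0]], turn=[[0,0,0],[0,0,0],[0,0,0],[0,0,0],[0,0,0]])

```text
t: 7.28
tcp_pos: [0.5394, -0.0213, 0.0688]
ee_rot: [0.697, 0.717, -0.001, 0.001]
contact_force: [-5.9, -7.3, 1.0]
opening: 0.456
grasp_force: 31.2
```

>>> arm_command(delta_pos=[[0,0.5,0],[0,0.5,0],[0,0,0]], turn=[[0,0,0],[0,0,0],[0,0,0]])

```text
t: 7.65
tcp_pos: [0.5394, -0.0204, 0.0688]
ee_rot: [0.697, 0.717, -0.001, 0.001]
contact_force: [-6.6, -7.9, 1.2]
opening: 0.461
grasp_force: 31.2
```

>>> arm_command(delta_pos=[[0,0.5,0],[0,0.5,0],[0,0,0]], turn=[[0,0,0],[0,0,0],[0,0,0]])

```text
t: 8.02
tcp_pos: [0.5393, -0.0194, 0.0688]
ee_rot: [0.697, 0.717, -0.001, 0.001]
contact_force: [-6.9, -7.0, 1.8]
opening: 0.46
grasp_force: 31.2
```

>>> arm_command(delta_pos=[[0,0.5,0],[0,0.5,0],[0,0,0]], turn=[[0,0,0],[0,0,0],[0,0,0]])

```text
t: 8.4
tcp_pos: [0.5393, -0.0185, 0.0688]
ee_rot: [0.697, 0.717, -0.002, 0.001]
contact_force: [-7.1, -7.3, 1.7]
opening: 0.458
grasp_force: 31.2
```

>>> arm_command(delta_pos=[[0,0.5,0],[0,0.5,0],[0,0,0]], turn=[[0,0,0],[0,0,0],[0,0,0]])

```text
t: 8.78
tcp_pos: [0.5393, -0.0179, 0.0688]
ee_rot: [0.697, 0.717, -0.002, 0.001]
contact_force: [-7.6, -10.3, 1.3]
opening: 0.459
grasp_force: 31.2
```

>>> arm_command(delta_pos=[[0,0.5,0],[0,0.5,0],[0,0,0]], turn=[[0,0,0],[0,0,0],[0,0,0]])

```text
t: 9.15
tcp_pos: [0.5393, -0.0177, 0.0689]
ee_rot: [0.697, 0.717, -0.003, 0.002]
contact_force: [-8.0, -14.0, 1.1]
opening: 0.461
grasp_force: 31.3
```

>>> arm_command(delta_pos=[[0.5,0.5,0],[0.5,0.5,0],[0.5,0,0],[0,0,0]], turn=[[0,0,0],[0,0,0],[0,0,0],[0,0,0]])

```text
t: 9.65
tcp_pos: [0.5394, -0.0177, 0.0689]
ee_rot: [0.697, 0.717, -0.004, 0.001]
contact_force: [-14.2, -21.3, 6.4]
opening: 0.459
grasp_force: 31.9
```

>>> arm_command(delta_pos=[[-1,-1.5,0],[-1,-1.5,0],[0,0,0]], turn=[[0,0,0],[0,0,0],[0,0,0]], gripper=-1)

```text
t: 10.02
tcp_pos: [0.5398, -0.0168, 0.069]
ee_rot: [0.696, 0.718, 0.0, 0.0]
contact_force: [-0.7, -0.4, -0.7]
opening: 0.997
grasp_force: 0.0
```

>>> arm_command(delta_pos=[[0,0,3],[0,0,12],[0,0,20],[0,-20,20],[0,-30,20],[-20,-40,0],[-20,-45,0],[-20,-50,0]], turn=[[0,0,0],[0,0,0],[0,0,0],[0,0,0],[0,0,0],[0,0,0],[0,0,0],[0,0,0]])

```text
t: 11.02
tcp_pos: [0.4789, -0.203, 0.1449]
ee_rot: [0.696, 0.718, 0.0, 0.001]
contact_force: [1.1, -0.7, 0.5]
opening: 1.001
grasp_force: 0.0
```

```bash
python3 m.py 2
```

```text
pack 604 [538.5  -7. ] [ 72.8 114.8] 1.8
rail 437 [538.4 -18.8] [40.6 78.3] 0.1
fence 716 [494.  -63.3] [199.3 260.4] 1.9
```

View pics/c_2.png

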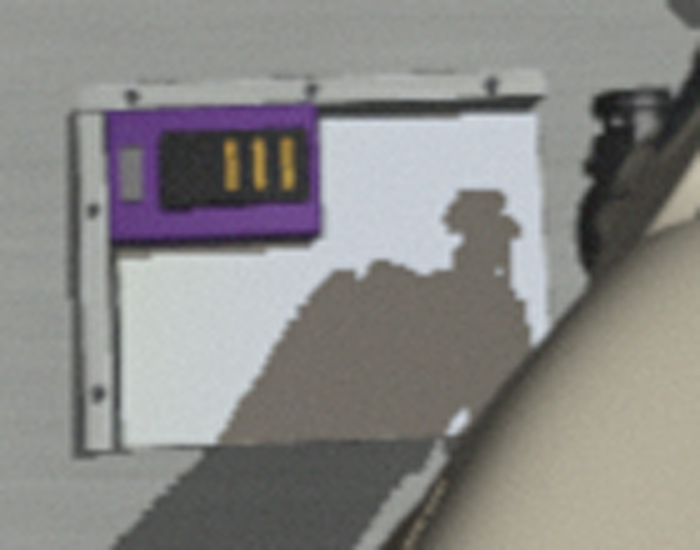

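The pack now sits in the corner with its yaw matching the tester's (1.8° against 1.9°). To be sure it is flush, I'll nudge the end and the side lightly with the shut fingers.

>>> arm_command(delta_pos=[[10,15,0],[15,25,0],[15,25,0],[12,20,0],[5,7,-10],[0,0,-25],[0,0,-25],[0,0,-20]], turn=[[0,0,0],[0,0,0],[0,0,0],[0,0,0],[0,0,0],[0,0,0],[0,0,0],[0,0,0]], gripper=1)

```text
t: 12.08
tcp_pos: [0.536, -0.1093, 0.0625]
ee_rot: [0.696, 0.718, -0.0, -0.0]
contact_force: [0.0, 0.5, 0.1]
opening: 0.002
grasp_force: 0.0
```

>>> arm_command(delta_pos=[[0,0,-15],[0,0,-5],[0,5,0],[0,5,0],[0,5,0],[0,3,0],[0,2,0],[0,0,0]], turn=[[0,0,0],[0,0,0],[0,0,0],[0,0,0],[0,0,0],[0,0,0],[0,0,0],[0,0,0]])

```text
t: 13.08
tcp_pos: [0.5364, -0.0898, 0.0438]
ee_rot: [0.696, 0.718, 0.0, 0.0]
contact_force: [0.6, 0.6, -0.5]
opening: -0.001
grasp_force: 0.0
```

>>> arm_command(delta_pos=[[0,3,0],[0,3,0],[0,2,0],[0,0,0]], turn=[[0,0,0],[0,0,0],[0,0,0],[0,0,0]])

```text
t: 13.58
tcp_pos: [0.5363, -0.0817, 0.0438]
ee_rot: [0.696, 0.718, 0.0, -0.0]
contact_force: [-0.3, -0.1, 0.6]
opening: 0.004
grasp_force: 0.0
```

>>> arm_command(delta_pos=[[0,1.5,0],[0,1.5,0],[0,1,0],[0,0,0]], turn=[[0,0,0],[0,0,0],[0,0,0],[0,0,0]])

```text
t: 14.08
tcp_pos: [0.5363, -0.0778, 0.0438]
ee_rot: [0.696, 0.718, 0.0, 0.0]
contact_force: [0.4, -0.1, 0.6]
opening: -0.001
grasp_force: 0.0
```

>>> arm_command(delta_pos=[[0,1,0],[0,1,0],[0,0,0]], turn=[[0,0,0],[0,0,0],[0,0,0]])

```text
t: 14.45
tcp_pos: [0.5363, -0.0771, 0.0438]
ee_rot: [0.696, 0.718, -0.001, 0.001]
contact_force: [-0.6, -7.3, -0.2]
opening: -0.005
grasp_force: 3.6
```

>>> arm_command(delta_pos=[[0,1,0],[0,1,0],[0,0,0]], turn=[[0,0,0],[0,0,0],[0,0,0]])

```text
t: 14.82
tcp_pos: [0.5364, -0.0771, 0.044]
ee_rot: [0.697, 0.717, -0.002, 0.002]
contact_force: [-2.4, -17.2, -1.1]
opening: -0.0
grasp_force: 8.6
```

>>> arm_command(delta_pos=[[0,-12,0],[-10,-13,0],[-25,0,0],[-25,0,0],[-15,25,0],[0,25,0],[0,25,0],[0,15,0]], turn=[[0,0,0],[0,0,0],[0,0,0],[0,0,0],[0,0,0],[0,0,0],[0,0,0],[0,0,0]])

```text
t: 15.82
tcp_pos: [0.4608, -0.0082, 0.0439]
ee_rot: [0.696, 0.718, 0.0, -0.0]
contact_force: [0.7, -0.2, -0.4]
opening: 0.002
grasp_force: 0.0
```

>>> arm_command(delta_pos=[[4,3,0],[5,0,0],[3,0,0],[2,0,0],[0,0,0]], turn=[[0,0,0],[0,0,0],[0,0,0],[0,0,0],[0,0,0]])

```text
t: 16.45
tcp_pos: [0.4754, -0.0062, 0.0437]
ee_rot: [0.696, 0.718, -0.0, -0.0]
contact_force: [-0.4, -0.4, 0.7]
opening: 0.001
grasp_force: 0.0
```

>>> arm_command(delta_pos=[[2,0,0],[2,0,0],[0,0,0]], turn=[[0,0,0],[0,0,0],[0,0,0]])

```text
t: 16.82
tcp_pos: [0.4795, -0.0059, 0.0438]
ee_rot: [0.696, 0.718, 0.0, 0.0]
contact_force: [-0.3, -0.2, -0.7]
opening: -0.002
grasp_force: 0.0
```

>>> arm_command(delta_pos=[[2,0,0],[2,0,0],[0,0,0]], turn=[[0,0,0],[0,0,0],[0,0,0]])

```text
t: 17.2
tcp_pos: [0.4835, -0.0059, 0.0438]
ee_rot: [0.696, 0.718, 0.0, 0.0]
contact_force: [0.2, -0.2, 0.3]
opening: 0.004
grasp_force: 0.0
```

>>> arm_command(delta_pos=[[1.5,0,0],[1.5,0,0],[0,0,0]], turn=[[0,0,0],[0,0,0],[0,0,0]])

```text
t: 17.58
tcp_pos: [0.4865, -0.0059, 0.0438]
ee_rot: [0.696, 0.718, 0.0, 0.0]
contact_force: [-0.4, -0.0, 0.6]
opening: 0.004
grasp_force: 0.0
```

>>> arm_command(delta_pos=[[1,0,0],[1,0,0],[0,0,0]], turn=[[0,0,0],[0,0,0],[0,0,0]])

```text
t: 17.95
tcp_pos: [0.4879, -0.0059, 0.0437]
ee_rot: [0.696, 0.718, -0.0, -0.0]
contact_force: [-2.1, -0.5, 1.5]
opening: 0.006
grasp_force: 1.3
```

>>> arm_command(delta_pos=[[1,0,0],[1,0,0],[0,0,0]], turn=[[0,0,0],[0,0,0],[0,0,0]])

```text
t: 18.32
tcp_pos: [0.4883, -0.0058, 0.0437]
ee_rot: [0.696, 0.718, -0.001, -0.001]
contact_force: [-11.5, -0.4, 9.2]
opening: -0.002
grasp_force: 5.6
```

>>> arm_command(delta_pos=[[1,0,0],[0,0,0]], turn=[[0,0,0],[0,0,0]])

```text
t: 18.58
tcp_pos: [0.4883, -0.0058, 0.0436]
ee_rot: [0.696, 0.718, -0.002, -0.002]
contact_force: [-15.8, -1.0, 12.4]
opening: -0.003
grasp_force: 7.9
```

Both faces are hard against the fences. Next is the plunger at (476.6, -333.5), approached with the fingers shut.

>>> arm_command(delta_pos=[[-10,0,0],[-20,0,0],[0,0,25],[0,0,35],[0,-25,30],[0,-40,0],[0,-50,0],[0,-50,0]], turn=[[0,0,0],[0,0,0],[0,0,0],[0,0,0],[0,0,0],[0,0,0],[0,0,0],[0,0,0]])

```text
t: 19.58
tcp_pos: [0.4615, -0.1724, 0.1341]
ee_rot: [0.696, 0.718, 0.0, 0.001]
contact_force: [1.7, -0.4, -0.1]
opening: 0.002
grasp_force: 0.0
```

>>> arm_command(delta_pos=[[0,-50,0],[4,-50,0],[6,-40,0],[5,-22,0],[0,0,0],[0,0,-20],[0,0,-15],[0,0,0]], turn=[[0,0,0],[0,0,0],[0,0,0],[0,0,0],[0,0,0],[0,0,0],[0,0,0],[0,0,0]])

```text
t: 20.58
tcp_pos: [0.4758, -0.3317, 0.0978]
ee_rot: [0.696, 0.718, 0.0, -0.001]
contact_force: [-0.3, 0.5, 0.1]
opening: -0.001
grasp_force: 0.0
```

```bash
python3 m.py 3
```

```text
pack 597 [539.1  -6.7] [ 73.1 114.8] 1.3
rail 437 [538.9 -18.8] [78.2 39. ] 89.5
fence 743 [493.7 -63.1] [199.3 259.9] 1.7
```

View pics/top_3.png

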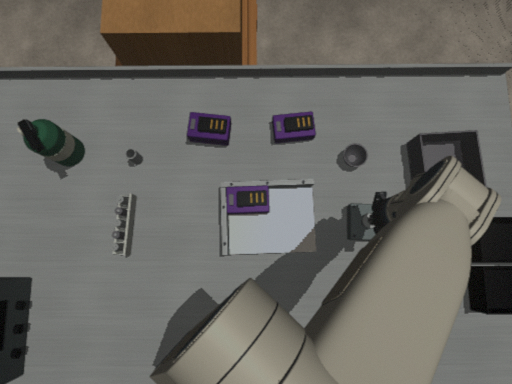

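The pack is snug in the corner at about (248,200). The gripper is over the plunger and nothing else has moved. Pressing now.

>>> arm_command(delta_pos=[[0,-1.5,-10],[0,0,-10],[0,0,-6],[0,0,-4],[0,0,-4],[0,0,-2],[0,0,0]], turn=[[0,0,0],[0,0,0],[0,0,0],[0,0,0],[0,0,0],[0,0,0],[0,0,0]])

```text
t: 21.5
tcp_pos: [0.4762, -0.3343, 0.0628]
ee_rot: [0.696, 0.718, -0.0, -0.0]
contact_force: [-1.6, 1.6, 5.1]
opening: -0.0
grasp_force: 2.2
```

>>> arm_command(delta_pos=[[0,0,-1],[0,0,-1],[0,0,0],[0,0,0]], turn=[[0,0,0],[0,0,0],[0,0,0],[0,0,0]])

```text
t: 22.0
tcp_pos: [0.4763, -0.3343, 0.0611]
ee_rot: [0.696, 0.718, 0.0, 0.0]
contact_force: [-2.2, 1.5, 8.1]
opening: -0.001
grasp_force: 3.7
```

>>> arm_command(delta_pos=[[0,0,-0.5],[0,0,-0.5],[0,0,0],[0,0,0]], turn=[[0,0,0],[0,0,0],[0,0,0],[0,0,0]])

```text
t: 22.5
tcp_pos: [0.4763, -0.3344, 0.0609]
ee_rot: [0.696, 0.718, -0.0, 0.0]
contact_force: [-4.9, 4.5, 16.1]
opening: 0.0
grasp_force: 7.7
```

>>> arm_command(delta_pos=[[0,0,3],[0,0,5],[0,0,8],[0,0,15],[0,0,20],[0,0,20],[0,0,10],[0,0,0]], turn=[[0,0,0],[0,0,0],[0,0,0],[0,0,0],[0,0,0],[0,0,0],[0,0,0],[0,0,0]])

```text
t: 23.5
tcp_pos: [0.4767, -0.3347, 0.1416]
ee_rot: [0.696, 0.718, 0.0, 0.001]
contact_force: [-1.0, -0.2, -0.3]
opening: 0.001
grasp_force: 0.0
```

>>> arm_command(delta_pos=[[-15,-40,10],[-15,-45,10],[-15,-45,5],[0,0,0],[0,0,0]], turn=[[0,0,0],[0,0,0],[0,0,0],[0,0,0],[0,0,0]])

```text
t: 24.12
tcp_pos: [0.4311, -0.4639, 0.1647]
ee_rot: [0.696, 0.718, 0.0, -0.001]
contact_force: [-0.5, -0.3, 0.6]
opening: -0.0
grasp_force: 0.0
```

```bash
python3 m.py 4
python3 - <<'E'
from h import *
P=np.load('top_4.npz');X=cloud(P,P['d']);z=X[...,2]
m=np.zeros(z.shape,bool);m[195:250,340:390]=1;m&=(z>.055)&(z<.085);print(m.sum(),np.median(X[m],0))
E
```

```text
pack 599 [538.9  -6.4] [115.5  72.4] 90.0
rail 437 [539.4 -18.8] [78.3 39.2] 90.0
fence 739 [493.6 -63. ] [199.3 259.9] 1.7
198 [ 0.47598747 -0.33241238  0.07481688]
```

Run:
```python
from h import *
def yaw(n):
    P=np.load(n);X=cloud(P,P['d']);z=X[...,2];h=cv2.cvtColor(P['im'],cv2.COLOR_BGR2HSV)
    m=np.zeros(z.shape,bool);m[165:270,205:330]=1;b=m&(z>.058)&(z<.095)&((cv2.inRange(h,(125,80,40),(160,255,255))>0)|(z>.076))
    p=X[b][:,:2]; v=np.linalg.svd(p-p.mean(0),full_matrices=False)[2][0]; return np.degrees(np.arctan2(-v[0]/v[1],1)),p.mean(0)
for k in '0234': print(k,yaw(f'top_{k}.npz'))
sign_off()
```

```text
0 (np.float64(-2.6935948834800203), array([ 0.49265517, -0.06483099]))
2 (np.float64(-0.009293689724559762), array([ 0.53725173, -0.00915022]))
3 (np.float64(-0.025690373282722556), array([ 0.53743548, -0.00929973]))
4 (np.float64(0.009721702511974488), array([ 0.53752695, -0.00932421]))
the job is handed in; nothing more can be done
```

I pushed the pack into the corner by force on both faces and pressed the plunger to its stop; it came back up to 74.8 mm, and I handed the job in at about 24 s. One doubt: image yaw estimates of the seated pack ran from 0° to 1.8° against the tester's 1.7°, and the last ones read about 0°, so flushness rests mainly on both nudges stopping dead at 16–17 N.

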